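# Find the socket that fits the centrifuge's rotor nut and slacken the nut

## Task

The rotor of the open microcentrifuge has to come out for cleaning: of the three sockets in the tray, alike from outside, find by trying the one that fits its hexagonal nut (a small one stays on top, a large one drops over it but turns without taking the nut along) and stand those that do not fit back upright in wells of the tray. Push the fitting socket fully down on the nut and with it slacken the nut about an eighth of a turn, anticlockwise seen from above, keeping the fingers themselves off the centrifuge. Finish with the gripper still holding the socket fully home on the slackened nut; tip no socket over and leave the tip box, the dropper bottle and the marker where they are.

Things in the scene. Friction and masses are not known exactly. Their poses are not given: they have to be found in the camera images.
- socket_a: One of three steel sockets alike outside; the bore may fit, be too small or too large: try it. Stands mouth down; origin: centre of mouth, z up. Round body 38 mm across, 0-40 mm up, bore 30 mm deep; above it a dark hexagonal adapter 20 mm across flats, 45-86 mm up, grip it on two flats with the TCP about 66 mm up. Flats of adapter and bore face the socket's x axis and every 60 deg from it. 220 g.
- socket_b: One of three steel sockets alike outside; the bore may fit, be too small or too large: try it. Stands mouth down; origin: centre of mouth, z up. Round body 38 mm across, 0-40 mm up, bore 30 mm deep; above it a dark hexagonal adapter 20 mm across flats, 45-86 mm up, grip it on two flats with the TCP about 66 mm up. Flats of adapter and bore face the socket's x axis and every 60 deg from it. 220 g.
- socket_c: One of three steel sockets alike outside; the bore may fit, be too small or too large: try it. Stands mouth down; origin: centre of mouth, z up. Round body 38 mm across, 0-40 mm up, bore 30 mm deep; above it a dark hexagonal adapter 20 mm across flats, 45-86 mm up, grip it on two flats with the TCP about 66 mm up. Flats of adapter and bore face the socket's x axis and every 60 deg from it. 220 g.
- socket_tray: Grey plastic tray, fixed, 268 x 94 mm, rim 20 and deck 16 mm high, long along its x; origin: centre of its underside, on the worktop. Three round wells 44 mm across, 8 mm deep (floor 8 mm above the worktop), at x = -80, 0 and 80 mm. At the start one socket stands in each, in any order, turned any way.
- nut_seat (a point): Centre of the rotor nut's underside on the flat hub (50 mm across), 90 mm above the worktop; turns with the nut. Steel nut 22 mm across flats, 16 mm tall, flats facing the point's x and every 60 deg; a 15 mm spindle end stands 5 mm higher. A socket is home when its origin is here. The fitting one needs its flats lined up within 7 deg; a small one stops about 16 mm up.
- rotor_nut (a joint): Angle of the rotor nut on its locked spindle, rad: 0 is tight (a stop), growing as it is slackened, anticlockwise from above; it stays where left. Takes 0.3 N m, so grip the adapter with 60 N or more. The fitting socket has up to 0.15 rad of play before the nut follows; the too large one slips round freely.
- centrifuge: White bench microcentrifuge, fixed, lid open behind; origin on the worktop under the spindle, x towards the lid. Housing x -156 to 104, y -103 to 103 mm, 115 mm high, open bowl 160 mm across; lid stands behind x = 85 mm, leaning back 17 deg, up to 310 mm high: keep the gripper clear of it. Aluminium rotor, rim 146 mm across, 100 mm above the worktop.
- tip_box: Bystander: loose pipette tip box with a clear lid, 82 x 118 x 54 mm; origin at the centre of its underside. Not to be moved.
- dropper_bottle: Bystander: loose small white dropper bottle, 34 mm in diameter, 72 mm tall; origin at the centre of its underside. Not to be moved.
- marker: Bystander: loose capped marker pen lying flat, 140 mm long along its y axis, 12 mm thick; origin under its middle. Not to be moved.

How it is judged:
On the way:
1. a socket held by the gripper rests fully down on the nut while the nut is still tight (turned less than 0.15 rad) (((z of socket_a in the frame of nut_seat below 0.0035 m and horizontal distance between socket_a and nut_seat below 0.002 m and angle between socket_a's own z axis and vertical below 0.08 rad and linear speed of socket_a below 0.02 m/s and contact force between the fingers and socket_a above 3 N) or (z of socket_b in the frame of nut_seat below 0.0035 m and horizontal distance between socket_b and nut_seat below 0.002 m and angle between socket_b's own z axis and vertical below 0.08 rad and linear speed of socket_b below 0.02 m/s and contact force between the fingers and socket_b above 3 N) or (z of socket_c in the frame of nut_seat below 0.0035 m and horizontal distance between socket_c and nut_seat below 0.002 m and angle between socket_c's own z axis and vertical below 0.08 rad and linear speed of socket_c below 0.02 m/s and contact force between the fingers and socket_c above 3 N)) and value of joint rotor_nut below 0.15 rad), for 0.1 s.
At the end, for the whole second after the job is handed in: Gripper holds the fitting socket (over 3 N), home on the nut (within 3.5 mm of the hub, 2 mm of the axis, 0.08 rad of upright), at rest; nut slackened 0.45 to 1.4 rad; the other two stand upright (0.1 rad) down in wells of the tray (value of joint rotor_nut between 0.45 and 1.4 rad and ((z of socket_a in the frame of nut_seat below 0.0035 m and horizontal distance between socket_a and nut_seat below 0.002 m and angle between socket_a's own z axis and vertical below 0.08 rad and linear speed of socket_a below 0.02 m/s and contact force between the fingers and socket_a above 3 N and z of socket_b in the frame of socket_tray between 0.005 and 0.0105 m and x of socket_b in the frame of socket_tray between -0.1 and 0.1 m and y of socket_b in the frame of socket_tray between -0.02 and 0.02 m and angle between each of socket_b, socket_c's own z axis and vertical below 0.1 rad and linear speed of each of socket_b, socket_c below 0.03 m/s and z of socket_c in the frame of socket_tray between 0.005 and 0.0105 m and x of socket_c in the frame of socket_tray between -0.1 and 0.1 m and y of socket_c in the frame of socket_tray between -0.02 and 0.02 m) or (z of socket_b in the frame of nut_seat below 0.0035 m and horizontal distance between socket_b and nut_seat below 0.002 m and angle between socket_b's own z axis and vertical below 0.08 rad and linear speed of socket_b below 0.02 m/s and contact force between the fingers and socket_b above 3 N and z of socket_a in the frame of socket_tray between 0.005 and 0.0105 m and x of socket_a in the frame of socket_tray between -0.1 and 0.1 m and y of socket_a in the frame of socket_tray between -0.02 and 0.02 m and angle between each of socket_a, socket_c's own z axis and vertical below 0.1 rad and linear speed of each of socket_a, socket_c below 0.03 m/s and z of socket_c in the frame of socket_tray between 0.005 and 0.0105 m and x of socket_c in the frame of socket_tray between -0.1 and 0.1 m and y of socket_c in the frame of socket_tray between -0.02 and 0.02 m) or (z of socket_c in the frame of nut_seat below 0.0035 m and horizontal distance between socket_c and nut_seat below 0.002 m and angle between socket_c's own z axis and vertical below 0.08 rad and linear speed of socket_c below 0.02 m/s and contact force between the fingers and socket_c above 3 N and z of socket_a in the frame of socket_tray between 0.005 and 0.0105 m and x of socket_a in the frame of socket_tray between -0.1 and 0.1 m and y of socket_a in the frame of socket_tray between -0.02 and 0.02 m and angle between each of socket_a, socket_b's own z axis and vertical below 0.1 rad and linear speed of each of socket_a, socket_b below 0.03 m/s and z of socket_b in the frame of socket_tray between 0.005 and 0.0105 m and x of socket_b in the frame of socket_tray between -0.1 and 0.1 m and y of socket_b in the frame of socket_tray between -0.02 and 0.02 m))); the arm keeps its last pose, push and grip.
It fails at once if the fingers press on the centrifuge, its rotor or its nut with over 5 N (contact force between the fingers and centrifuge above 5 N).
It fails at once if a socket is tipped over (angle between any of socket_a, socket_b, socket_c's own z axis and vertical above 0.6 rad).
It fails at once if a bystander (tip box, dropper bottle, marker) is moved by more than 3 cm or the bottle is knocked over (distance of any of tip_box, dropper_bottle, marker from where it was at the start of the episode above 0.03 m or angle between dropper_bottle's own z axis and vertical above 0.5 rad).
It also fails if it takes over 72 s, if anything falls off the work surface, if the arm or the gripper's body presses on something with over 40 N, if the wrist force passes 120 N, or if a joint passes its speed limit or range.

## Robot

A 6-joint arm with a two-finger parallel gripper is mounted at the origin on a cart in front of the work surface, level with it; the furniture and walls round the work are solid. World frame = base frame: x ahead of the robot, y to its left, z up, the work surface at z = 0. Lengths are in m, angles in rad, forces in N, time in s.
With the tool pointing down it reaches from about 0.3 to 0.775 m from the base axis. Payload 14.6 kg.
Tool frame: the origin (TCP) lies between the finger pads, 19 mm behind the fingertips; this is the grasp point; z points along the fingers, y is the line along which they close (so a half turn about z gives the same grasp; the last joint's range is limited). The gripper opens to 94 mm and grips with 3 to 60 N. Pads are 16 mm wide; open, the fingers measure 119 mm over their backs; the gripper's body (75 mm by 177 mm) begins 78 mm behind the grasp point.
Start: joints at [-1.347, 0.3, 1.521, -0, 1.321, -0.067], TCP at [0.158, -0.527, 0.224] pointing down, gripper open.
Joint ranges: [-3.03, 3.03], [-0.79, 2.21], [0.23, 2.52], [-1.04, 4.18], [0, 3.07], [-2.55, 2.55]. Speed limits (rad/s): [2.22, 2.22, 2.57, 3.14, 3.14, 3.14].

## Interface

Orientations are given as [roll, pitch, yaw] about the fixed x, y, z axes, in that order (R = Rz(yaw) Ry(pitch) Rx(roll)).
In Python, from station import ctrl, viewer gives the robot as it stands (ctrl), with the cameras (viewer).
- The arm moves only by the tool shift_gripper, called as name(argument=value, ...) on one line, values as JSON. Schema: {"type":"object","properties":{"segments":{"type":"array","items":{"type":"number"},"minItems":6,"maxItems":60},"jaw":{"type":"number"},"grip_force":{"type":"number"},"only":{"type":"string"},"quiet":{"type":"boolean"},"lines":{"type":"string"}},"required":["segments"],"additionalProperties":false}. segments is one flat list of numbers that holds 1 to 10 rows one after another, with no inner brackets; each row has 6 numbers: dx, dy, dz in parts of the range, where 1.0 means 25 cm, then a rotation vector rx, ry, rz in normalised numbers (1 is 2 pi rad); each row shifts and turns the commanded pose from where the row before left it, along the tool's axes as they then stand; what a row does not reach is not made up. A row lasts 1/10 s, in which the tool goes at most 0.05 m and 0.15 rad, less where a joint would pass 70% of its speed; a pose out of reach is approached as far as the arm can. jaw is the finger opening in m, set as the call begins (left out keeps the last). The fingers move at their own pace and stop on an object; grip_force is the grip in N (left out, the last holds). Time passes only in rows, so rows that do not move let the fingers close. The tool returns the time, the measured TCP pose, the force, the opening and the grip force at its end. only (a regular expression) keeps the lines of the reply that match it, lines (a string "A,B") keeps lines A to B, and quiet returns only ok. No shift or turn number may pass 1 either way. Input that does not fit is refused with a message, and nothing moves.
- ctrl.get_obs(): the state, without advancing time (a new reading comes with each control period).
- viewer.camera(name): name is "scene" or "top" or "wrist"; returns a dict with "pixels" (384x512x3 uint8, blue, green, red), "fx", "fy", "cx", "cy" (pixels), "extrinsics" (4x4, takes a point from camera to world coordinates). Camera axes: x right, y up, looking along -z (the intrinsics and any distortion apply to the point x, -y, -z); pixel columns grow to the right and rows downward; lengths in m; the calibration is good to about 2 mm. A picture is of the moment at which its call begins. There is no depth.
- ctrl.hand_in(): hands the job in; it is judged then, once.
The state is a dict: "time_s": time; "qpos": joint angles; "joint_vel": joint speeds; "tau": joint torques, N m; "ee_pos": TCP position; "eef_rot": TCP orientation; "force": force on the tool from outside, world axes, zero at the start; "moment": the same for the moment, N m; "grip_width": finger opening in m; "grip_force": force on a finger pad.
Only numpy, scipy, OpenCV 4.12 (cv2) and the standard library are available. Lean on these libraries where they do the work, as an engineer would, in place of code of your own. Each camera call takes 0.05 s, during which the arm holds its last target. There are 200 camera calls.

## Working session

There is one attempt and no reset: what is moved stays moved. The work goes in short steps, Python scripts to look and compute and a tool call to move; the robot and the scene stay as the last step left them, time stands still between calls to the robot, and variables do not carry over. Pictures are saved under pics/ and viewed, at most 10 in all, crops included, and the job is handed in when it is done.

```bash
ls; mkdir -p pics; python3 - <<'E'
from station import ctrl, viewer
import cv2
o=ctrl.get_obs(); print(o)
for n in("scene","top","wrist"):
    c=viewer.camera(n); cv2.imwrite(f"pics/{n}0.png",c["pixels"]); print(n,c["fx"],c["fy"],c["cx"],c["cy"],c["extrinsics"],[k for k in c])
E
```

```text
pics
station.py
{'time_s': 0.0, 'qpos': array([-1.34659293e+00,  3.00475637e-01,  1.52157405e+00,  3.76071819e-06,
        1.32069225e+00, -6.66238868e-02]), 'joint_vel': array([-0.00104264, -0.00079818,  0.00162813, -0.00111065, -0.0011588 ,
        0.00026392]), 'tau': array([ 4.31590797e-05, -5.31808662e+01, -3.52734590e+01,  7.08745932e-02,
        2.44126737e-02, -7.24643428e-05]), 'ee_pos': array([ 0.15764245, -0.52667702,  0.2236868 ]), 'eef_rot': array([-3.14044617e+00, -8.01474368e-05,  2.90826305e-01]), 'force': array([-0.51641883, -0.54984215, -0.83972235]), 'moment': array([-0.01621715, -0.01088322, -0.01075111]), 'grip_force': 0.0, 'grip_width': 0.09443673926836471}
scene 428.12316813979544 428.12316813979544 257.6250017044427 199.19773530303354 [[-0.74297931  0.29717828 -0.59972228 -0.15697542]
 [-0.66883407 -0.36358845  0.64843229  0.56647161]
 [-0.0253521   0.88288647  0.46890165  0.57986953]
 [ 0.          0.          0.          1.        ]] ['pixels', 'fx', 'fy', 'cx', 'cy', 'extrinsics']
top 359.06809952753775 359.06809952753775 254.6263551657316 195.76453886517243 [[-0.02581782  0.99309581 -0.11442967  0.38154921]
 [-0.99960695 -0.02689775 -0.00790329 -0.08905506]
 [-0.01092662  0.11418065  0.99339991  0.96939586]
 [ 0.          0.          0.          1.        ]] ['pixels', 'fx', 'fy', 'cx', 'cy', 'extrinsics']
wrist 288.26470599107904 288.26470599107904 258.556660808684 191.93333798625784 [[ 0.28762896  0.91679761  0.27704103  0.23951415]
 [-0.95774098  0.27573783  0.08185885 -0.50318666]
 [-0.0013427  -0.28887852  0.95736482  0.38302815]
 [ 0.          0.          0.          1.        ]] ['pixels', 'fx', 'fy', 'cx', 'cy', 'extrinsics']
```

```bash
python3 -c "
import cv2
a=cv2.imread('pics/top0.png');cv2.imwrite('pics/top0x.png',cv2.resize(a,None,fx=1.56,fy=1.56,interpolation=cv2.INTER_CUBIC))"
```

```text
(no output)
```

View pics/top0.png

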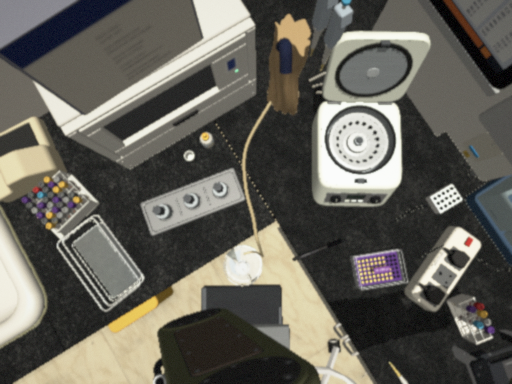

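View pics/scene0.png

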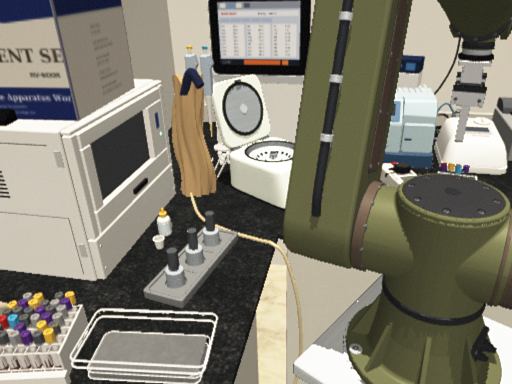

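The top view shows the tray at about (192,202) with three sockets, the centrifuge nut near (358,141), the tip box at (379,269), the marker at (318,249) and the bottle at (206,139). I'll enlarge the tray and the rotor.

```bash
python3 -c "
import cv2,numpy as np
a=cv2.imread('pics/top0.png')
t=cv2.resize(a[162:242,135:250],None,fx=4.4,fy=4.4,interpolation=cv2.INTER_CUBIC)
r=cv2.resize(a[120:170,325:395],None,fx=4.4,fy=4.4,interpolation=cv2.INTER_CUBIC)
print(t.shape,r.shape)
o=np.zeros((580,506,3),np.uint8);o[:352]=t;o[360:580,:308]=r
cv2.imwrite('pics/c1.png',o)"
```

```text
(352, 506, 3) (220, 308, 3)
```

View pics/c1.png

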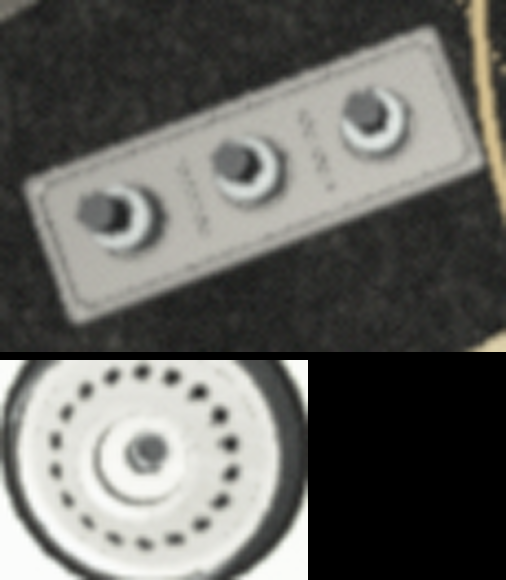

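The tray corners in the crop are (25,185), (435,27), (485,160) and (75,325). The adapter tops are at (98,212), (234,160) and (364,109), and the spindle end at (150,449).

```bash
cat > h.py <<'E'
import numpy as np, cv2
from scipy.spatial.transform import Rotation as R
from station import ctrl, viewer
def ray(c,u,v,z):
    E=np.array(c["extrinsics"]); d=E[:3,:3]@np.array([(u-c["cx"])/c["fx"],-(v-c["cy"])/c["fy"],-1.]); p=E[:3,3]
    return p+d*(z-p[2])/d[2]
def proj(c,P):
    E=np.array(c["extrinsics"]); q=E[:3,:3].T@(np.asarray(P,float)-E[:3,3])
    return c["cx"]+c["fx"]*q[0]/-q[2], c["cy"]-c["fy"]*q[1]/-q[2]
def tool(goal_xyz,yaw=None):
    "shift from the measured pose to goal in tool axes; yaw: wanted world angle of tool y axis (mod pi)"
    o=ctrl.get_obs(); T=R.from_euler('xyz',o["eef_rot"])
    d=T.inv().apply(np.array(goal_xyz)-o["ee_pos"]); y=T.apply([0,1,0]); a=np.arctan2(y[1],y[0])
    s=f"t={o['time_s']:.2f} d_tool={np.round(d,4)} ytool={np.degrees(a):.2f}deg q6={o['qpos'][5]:.3f}"
    if yaw is not None:
        dy=(yaw-a+np.pi/2)%np.pi-np.pi/2; s+=f" rz_tool={-dy:.4f} (or {-dy+np.pi*np.sign(dy):.3f})"
    print(s); return d
E
python3 - <<'E'
from h import *
c=viewer.camera("top")
f=lambda x,y:(135+(x+.5)/4.4-.5,162+(y+.5)/4.4-.5)
g=lambda x,y:(325+(x+.5)/4.4-.5,120+(y-360+.5)/4.4-.5)
C=[ray(c,*f(*p),.02) for p in[(25,185),(435,27),(485,160),(75,325)]]
m=np.mean(C,0);print("tray",m,[np.linalg.norm(C[i]-C[i-1]) for i in range(4)])
d=C[1]-C[0]+C[2]-C[3];d/=np.linalg.norm(d);a=np.degrees(np.arctan2(d[1],d[0]));print("ang",a)
for s in(-.08,0,.08):print("well",m+d*s)
for p in[(98,212),(234,160),(364,109)]:print("adapter",ray(c,*f(*p),.094))
print("spindle",ray(c,*g(150,449),.111))
for n,p,z in[("tipbox",(379,269),.05),("marker",(318,249),.01),("bottle",(206,139),.07),("housing FL",(313,205),0.0),("FR",(397,206),0.)]:print(n,ray(c,*p,z))
tool([.4,0,.3])
E
```

```text
tray [0.48119966 0.08354868 0.02      ] [np.float64(0.0905418943881803), np.float64(0.26596054780190725), np.float64(0.08735961609782877), np.float64(0.26471705780854127)]
ang -69.82761747519852
well [0.45361199 0.15864143 0.02      ]
well [0.48119966 0.08354868 0.02      ]
well [0.50878732 0.00845593 0.02      ]
adapter [0.45427361 0.158241   0.094     ]
adapter [0.48136121 0.08223433 0.094     ]
adapter [0.5081297  0.00916601 0.094     ]
spindle [ 0.61098841 -0.33990271  0.111     ]
tipbox [ 0.29409869 -0.38893967  0.05      ]
marker [ 0.34613688 -0.24499719  0.01      ]
bottle [0.63544837 0.03933529 0.07      ]
housing FL [ 0.46380199 -0.23853765  0.        ]
FR [ 0.45503817 -0.4645026   0.        ]
t=0.20 d_tool=[ 0.3832 -0.4352 -0.0758] ytool=-73.34deg q6=-0.067
```

Units first: shifts go in shares of 25 cm and turns go in shares of 2 pi rad. So 0.045 m / 0.25 = 0.18, 0.035 m / 0.25 = 0.14.

shift_gripper(segments=[0.12,-0.02,0,0,0,0,0.18,-0.028,0,0,0,0,0.18,-0.028,0,0,0,0,0.18,-0.028,0,0,0,0,0.18,-0.028,0,0,0,0,0.18,-0.028,0,0,0,0,0.18,-0.028,0,0,0,0,0.18,-0.028,0,0,0,0,0.18,-0.028,0.02,0,0,0,0.14,-0.02,0.02,0,0,0], jaw=0.05)

```text
time_s: 1.2
ee_pos: [0.5479, -0.3402, 0.2139]
eef_rot: [-3.141, -0.0, 0.292]
force: [-0.8, -0.1, -0.1]
grip_width: 0.0497
grip_force: 0.0
```

shift_gripper(segments=[0,0,0.04,0,0,0,0,0,0,0,0,0,0,0,0,0,0,0])

```text
time_s: 1.5
ee_pos: [0.5451, -0.3424, 0.2042]
eef_rot: [-3.141, 0.0, 0.29]
force: [0.3, -0.8, -0.3]
grip_width: 0.0502
grip_force: 0.0
```

```bash
python3 - <<'E'
from h import *
c=viewer.camera("wrist"); cv2.imwrite("pics/w1.png",c["pixels"])
u,v=proj(c,[.611,-.340,.106]);print(u,v); tool([.611,-.34,.2])
u,v=int(u),int(v); a=c["pixels"][max(0,v-40):v+40,max(0,u-50):u+50]
print(max(0,u-50),max(0,v-40)); cv2.imwrite("pics/w1c.png",cv2.resize(a,None,fx=7,fy=7,interpolation=cv2.INTER_CUBIC))
E
```

```text
276.70443653728216 130.39171987107366
t=1.55 d_tool=[0.0639 0.0163 0.0047] ytool=-73.41deg q6=0.663
226 90
```

View pics/w1c.png

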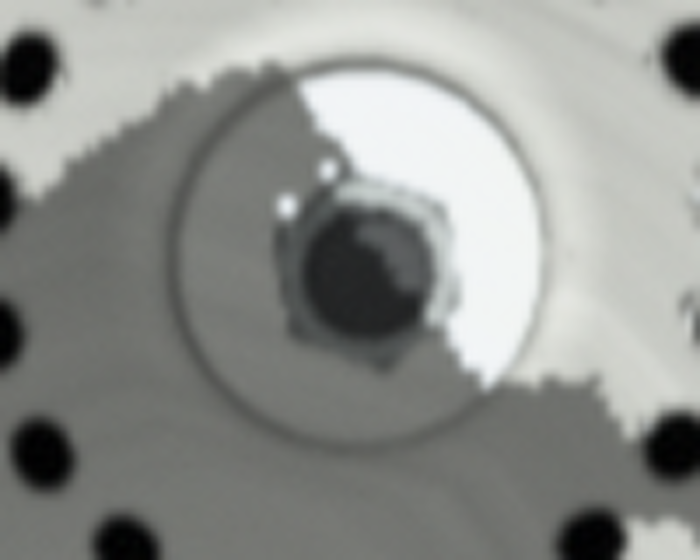

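The crop shows the hex nut centred near (368,268), with corners at about (384,366), (297,333), (280,225), (345,175), (445,212) and (458,300). The hub circle spans x 170–547 and y 60–450.

```bash
python3 - <<'E'
from h import *
c=viewer.camera("wrist")
g=lambda x,y:(226+(x+.5)/7-.5,90+(y+.5)/7-.5)
P=np.array([ray(c,*g(*p),.106)[:2] for p in[(384,366),(297,333),(280,225),(345,175),(445,212),(458,300)]])
m=P.mean(0);print("nut",m);d=P-m;print(np.linalg.norm(d,axis=1));A=np.degrees(np.arctan2(d[:,1],d[:,0]));print(A%60)
print("corner ang",np.degrees(np.angle(np.mean(np.exp(6j*np.radians(A)))))/6)
H=np.array([ray(c,*g(*p),.09)[:2] for p in[(170,258),(547,258),(358,62),(358,450)]]);print("hub",H,H[:2].mean(0)[1],H[2:].mean(0)[0])
print("spindle",ray(c,*g(368,272),.111))
tool([.4825,.083,.25])
E
```

```text
nut [ 0.61335646 -0.34097425]
[0.01223751 0.01184975 0.01231526 0.01180162 0.01169076 0.01198115]
[27.20033653 28.41646026 20.74636297 31.82517582 23.12294085 28.17906733]
corner ang 26.60916122503731
hub [[ 0.60635781 -0.31669072]
 [ 0.62069233 -0.36463325]
 [ 0.63709114 -0.33307674]
 [ 0.58911335 -0.34837783]] -0.3406619844219394 0.6131022449782283
spindle [ 0.61328883 -0.34062844  0.111     ]
t=1.60 d_tool=[ 0.0614 -0.4258 -0.0453] ytool=-73.42deg q6=0.663
```

Scaled: -0.045 m / 0.25 = -0.18, -0.03 m / 0.25 = -0.12.

shift_gripper(segments=[0,-0.12,0,0,0,0,0,-0.172,0,0,0,0,0,-0.18,0,0,0,0,0,-0.18,0,0,0,0,0,-0.18,0,0,0,0,0,-0.18,0,0,0,0,0,-0.18,0,0,0,0,0,-0.18,0,0,0,0,0,-0.18,0,0,0,0,0,-0.152,0,0,0,0])

```text
time_s: 2.6
ee_pos: [0.4229, 0.0674, 0.2051]
eef_rot: [3.141, -0.002, 0.29]
force: [0.6, 0.8, -0.2]
grip_width: 0.05
grip_force: 0.0
```

shift_gripper(segments=[0,0,0,0,0,0,0,0,0,0,0,0,0,0,0,0,0,0])

```text
time_s: 2.9
ee_pos: [0.4241, 0.0653, 0.2046]
eef_rot: [3.141, -0.001, 0.29]
force: [-0.1, 0.0, -1.3]
grip_width: 0.05
grip_force: 0.0
```

```bash
python3 - <<'E'
from h import *
c=viewer.camera("wrist"); cv2.imwrite("pics/w2.png",c["pixels"])
tool([.4825,.083,.2]); o=[]
for p in([.454,.158],[.4815,.083],[.5085,.009]):
    u,v=proj(c,p+[.094]); u,v=int(u),int(v); print(u,v)
    o.append(cv2.resize(c["pixels"][max(0,v-25):max(0,v-25)+50,max(0,u-20):max(0,u-20)+40],(264,330),interpolation=cv2.INTER_CUBIC))
cv2.imwrite("pics/w2c.png",np.hstack(o))
E
```

```text
t=2.95 d_tool=[ 0.0611 -0.0004  0.0045] ytool=-73.43deg q6=1.349
171 138
257 133
342 128
```

View pics/w2c.png

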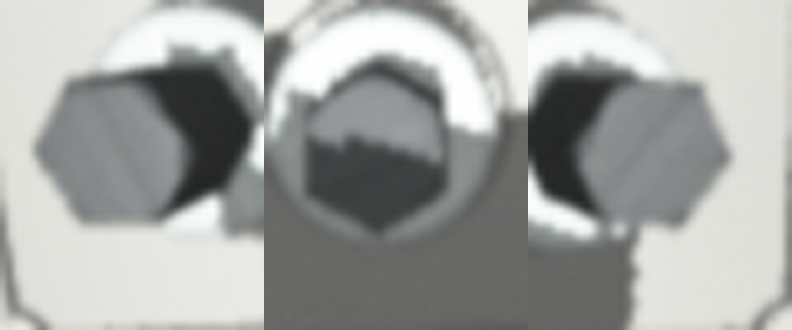

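The crop shows the three adapter tops clearly. The left hexagon spans x 35–190, the middle has corners at (378,232) and (376,72), and the right spans x 575–730.

```bash
cat > ang.py <<'E'
from h import *
c=viewer.camera("wrist")
for n,u0,v0,ox,L in[("L",151,113,0,[(35,152),(70,80),(153,80),(190,150),(158,220),(82,222)]),("M",237,108,264,[(376,72),(441,105),(445,187),(378,232),(305,192),(308,120)]),("R",322,103,528,[(575,150),(612,82),(698,85),(730,155),(685,225),(605,218)])]:
    P=np.array([ray(c,u0+(x-ox+.5)/6.6-.5,v0+(y+.5)/6.6-.5,.094)[:2] for x,y in L]); m=P.mean(0); d=P-m
    A=np.arctan2(d[:,1],d[:,0]); a=np.degrees(np.angle(np.mean(np.exp(6j*A))))/6
    print(n,m.round(4),np.linalg.norm(d,axis=1).round(4),"spread",(((np.degrees(A)-a+30)%60)-30).round(1),"flats",[round((a+30+60*k+90)%180-90,1) for k in range(3)])
    f=min([(a+30+60*k+73.4+90)%180-90-73.4 for k in range(3)],key=lambda z:abs(z+73.4)); tool([*m,.074],np.radians(f))
E
python3 ang.py
```

```text
L [0.4562 0.1612] [0.0112 0.0111 0.0115 0.0105 0.0109 0.0113] spread [ 1.1 -0.9 -2.   1.3 -0.8  1.3] flats [np.float64(16.1), np.float64(76.1), np.float64(-43.9)]
t=3.00 d_tool=[ 0.0581 -0.0829  0.1303] ytool=-73.44deg q6=1.349 rz_tool=-0.5163 (or 2.625)
M [0.483  0.0869] [0.0108 0.0111 0.0108 0.0111 0.0113 0.0103] spread [-3.   2.7  1.2 -0.7 -3.1  2.9] flats [np.float64(48.9), np.float64(-71.1), np.float64(-11.1)]
t=3.00 d_tool=[ 0.0627 -0.0039  0.1304] ytool=-73.44deg q6=1.349 rz_tool=-0.0407 (or 3.101)
R [0.5099 0.0121] [0.0105 0.0113 0.0108 0.011  0.0113 0.0105] spread [-1.2  3.7 -1.1 -0.4  0.6 -1.6] flats [np.float64(15.6), np.float64(75.6), np.float64(-44.4)]
t=3.00 d_tool=[0.0671 0.0754 0.1304] ytool=-73.44deg q6=1.349 rz_tool=-0.5066 (or 2.635)
```

Scaled: 0.035 m / 0.25 = 0.14, 0.0315 m / 0.25 = 0.126, -0.04 rad / 6.2832 = -0.0064.

shift_gripper(segments=[0.12,-0.004,0.04,0,0,-0.0064,0.126,-0.006,0.08,0,0,0,0,0,0.14,0,0,0,0,0,0.14,0,0,0,0,0,0.08,0,0,0,0,0,0.04,0,0,0,0,0,0,0,0,0,0,0,0,0,0,0])

```text
time_s: 3.8
ee_pos: [0.4822, 0.0872, 0.0752]
eef_rot: [3.141, -0.001, 0.33]
force: [-0.1, -0.5, 0.5]
grip_width: 0.0502
grip_force: 0.0
```

shift_gripper(segments=[0,0,0,0,0,0,0,0,0,0,0,0,0,0,0,0,0,0,0,0,0,0,0,0,0,0,0,0,0,0], jaw=0.01, grip_force=60)

```text
time_s: 4.3
ee_pos: [0.4817, 0.0875, 0.0745]
eef_rot: [3.141, -0.0, 0.331]
force: [-0.5, -0.0, 2.6]
grip_width: 0.0195
grip_force: 60.0
```

```bash
python3 - <<'E'
from h import *
tool([.483,.0869,.074]);print(ctrl.get_obs()["moment"])
E
```

```text
t=4.30 d_tool=[0.001  0.001  0.0005] ytool=-71.04deg q6=1.345
[0.0668439  0.06639528 0.06140877]
```

Scaled: -0.025 m / 0.25 = -0.1, -0.02 m / 0.25 = -0.08, 0.13 rad / 6.2832 = 0.0207.

shift_gripper(segments=[0,0,-0.04,0,0,0,0,0,-0.1,0,0,0.0159,0,0,-0.1,0,0,0.0207,0,0,-0.1,0,0,0.0207,0,0,-0.1,0,0,0.0207,0,0,-0.08,0,0,0.0207,0,0,-0.04,0,0,0.0207,0,0,0,0,0,0.0207,0,0,0,0,0,0.0054,0,0,0,0,0,0])

```text
time_s: 5.3
ee_pos: [0.4814, 0.0875, 0.2147]
eef_rot: [-3.142, -0.0, -0.584]
force: [0.3, 0.4, -2.2]
grip_width: 0.0193
grip_force: 60.0
```

```bash
python3 - <<'E'
from h import *
tool([.6131,-.3407,.215],np.radians(-123.4))
E
```

```text
t=5.30 d_tool=[ 3.459e-01  2.848e-01 -3.000e-04] ytool=-123.44deg q6=2.259 rz_tool=-0.0006 (or 3.141)
```

Scaled: 0.036 m / 0.25 = 0.144, 0.032 m / 0.25 = 0.128.

shift_gripper(segments=[0.104,0.086,0,0,0,0,0.144,0.118,0,0,0,0,0.144,0.118,0,0,0,0,0.144,0.118,0,0,0,0,0.144,0.118,0,0,0,0,0.144,0.118,0,0,0,0,0.144,0.118,0,0,0,0,0.144,0.118,0,0,0,0,0.144,0.118,0,0,0,0,0.128,0.11,0,0,0,0])

```text
time_s: 6.3
ee_pos: [0.6134, -0.343, 0.2142]
eef_rot: [3.142, 0.0, -0.582]
force: [0.4, -0.7, -0.6]
grip_width: 0.0196
grip_force: 60.0
```

shift_gripper(segments=[0,0,0,0,0,0,0,0,0,0,0,0])

```text
time_s: 6.5
ee_pos: [0.6131, -0.3413, 0.2134]
eef_rot: [-3.141, 0.002, -0.583]
force: [-0.6, 1.5, -3.0]
grip_width: 0.0195
grip_force: 60.0
```

```bash
python3 - <<'E'
from h import *
tool([.6131,-.3407,.215],np.radians(-123.4))
c=viewer.camera("wrist"); cv2.imwrite("pics/w3.png",c["pixels"])
c=viewer.camera("top"); cv2.imwrite("pics/t3.png",c["pixels"])
E
```

```text
t=6.50 d_tool=[-0.0003 -0.0005 -0.0016] ytool=-123.41deg q6=1.594 rz_tool=-0.0002 (or 3.141)
```

View pics/w3.png

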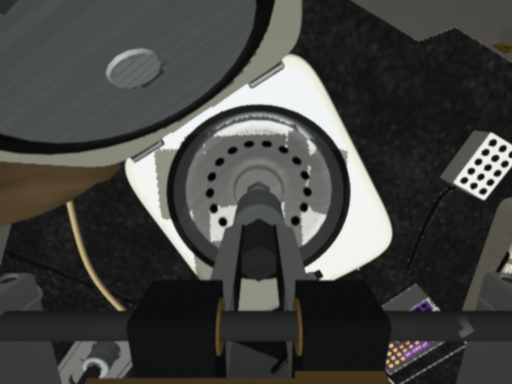

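The wrist view shows the held socket centred laterally at u≈259 over the hub at about (258,190). I'll descend and feel for contact.

Scaled: 0.013 m / 0.25 = 0.052, 0.008 m / 0.25 = 0.032.

shift_gripper(segments=[0,-0.002,0.048,0,0,0,0,0,0.052,0,0,0,0,0,0.032,0,0,0,0,0,0.008,0,0,0,0,0,0.008,0,0,0,0,0,0.008,0,0,0,0,0,0.008,0,0,0,0,0,0,0,0,0])

```text
time_s: 7.4
ee_pos: [0.6136, -0.3405, 0.1731]
eef_rot: [-3.142, 0.0, -0.583]
force: [0.6, 0.4, -1.8]
grip_width: 0.0195
grip_force: 60.0
```

```bash
python3 - <<'E'
from h import *
tool([.6131,-.3407,.1565],np.radians(-123.4));o=ctrl.get_obs();print(o["force"],o["moment"])
E
```

```text
t=7.40 d_tool=[-0.0003  0.0005  0.0166] ytool=-123.42deg q6=1.595 rz_tool=-0.0003 (or 3.141)
[ 0.61820023  0.38789532 -1.80307219] [0.04005897 0.00783445 0.01373202]
```

Scaled: 0.0015 m / 0.25 = 0.006, 0.001 m / 0.25 = 0.004.

shift_gripper(segments=[0,0,0.006,0,0,0,0,0,0.006,0,0,0,0,0,0.004,0,0,0,0,0,0,0,0,0])

```text
time_s: 7.8
ee_pos: [0.6136, -0.3405, 0.169]
eef_rot: [3.142, 0.0, -0.583]
force: [0.6, -0.5, -1.7]
grip_width: 0.0195
grip_force: 60.0
```

```bash
python3 - <<'E'
from h import *
tool([.6131,-.3407,.1565],np.radians(-123.4));o=ctrl.get_obs();print(o["force"],o["moment"])
E
```

```text
t=7.80 d_tool=[-0.0003  0.0005  0.0125] ytool=-123.42deg q6=1.595 rz_tool=-0.0003 (or 3.141)
[ 0.58120862 -0.49415228 -1.67292706] [0.08497717 0.05057737 0.01469346]
```

Scaled: 0.002 m / 0.25 = 0.008.

shift_gripper(segments=[0,0,0.008,0,0,0,0,0,0.008,0,0,0,0,0,0.008,0,0,0,0,0,0.008,0,0,0,0,0,0,0,0,0])

```text
time_s: 8.3
ee_pos: [0.6136, -0.3404, 0.1608]
eef_rot: [3.142, 0.001, -0.583]
force: [-0.7, -0.1, -1.7]
grip_width: 0.0196
grip_force: 60.0
```

shift_gripper(segments=[0,0,0.006,0,0,0,0,0,0.006,0,0,0,0,0,0.004,0,0,0,0,0,0.004,0,0,0,0,0,0,0,0,0])

```text
time_s: 8.8
ee_pos: [0.6137, -0.3406, 0.1566]
eef_rot: [3.142, -0.0, -0.583]
force: [-0.8, -0.4, 1.0]
grip_width: 0.0194
grip_force: 60.0
```

```bash
python3 - <<'E'
from h import *
tool([.6131,-.3407,.1565],np.radians(-123.4));o=ctrl.get_obs();print(o["force"],o["moment"])
E
```

```text
t=8.80 d_tool=[-0.0004  0.0004  0.0001] ytool=-123.42deg q6=1.595 rz_tool=-0.0003 (or 3.141)
[-0.79936949 -0.44990185  1.02403844] [ 0.1477058   0.18807104 -0.02061294]
```

Scaled: 0.0005 m / 0.25 = 0.002.

shift_gripper(segments=[0,0,0.002,0,0,0,0,0,0.002,0,0,0,0,0,0,0,0,0])

```text
time_s: 9.1
ee_pos: [0.6138, -0.3406, 0.1565]
eef_rot: [-3.142, -0.001, -0.583]
force: [-3.3, 1.9, 8.2]
grip_width: 0.02
grip_force: 60.0
```

shift_gripper(segments=[0,0,0,0,0,-0.0064,0,0,0,0,0,-0.0064,0,0,0,0,0,-0.0064,0,0,0,0,0,-0.0064,0,0,0,0,0,-0.0064,0,0,0,0,0,-0.0064])

```text
time_s: 9.7
ee_pos: [0.6141, -0.3408, 0.1566]
eef_rot: [3.141, -0.002, -0.342]
force: [-1.4, -0.0, 7.4]
grip_width: 0.0193
grip_force: 60.0
```

```bash
python3 - <<'E'
from h import *
tool([.6131,-.3407,.1565],np.radians(-123.4));o=ctrl.get_obs();print(o["force"],o["moment"])
E
```

```text
t=9.70 d_tool=[-0.0009  0.0003  0.0001] ytool=-109.58deg q6=1.354 rz_tool=0.2413 (or -2.900)
[-1.43974437e+00 -2.70817538e-04  7.37051008e+00] [ 0.26743247  0.25746964 -0.05156196]
```

Scaled: -0.05 rad / 6.2832 = -0.008.

shift_gripper(segments=[0,0,0,0,0,-0.008,0,0,0,0,0,-0.008,0,0,0,0,0,-0.008])

```text
time_s: 10.0
ee_pos: [0.6139, -0.3406, 0.1565]
eef_rot: [3.141, -0.001, -0.191]
force: [-3.0, 0.8, 8.5]
grip_width: 0.0197
grip_force: 60.0
```

```bash
python3 -c "
from h import *
print(ctrl.get_obs()['moment'])"
```

```text
[ 0.56073215  0.6926783  -0.15551201]
```

shift_gripper(segments=[0,0,0,0,0,-0.008,0,0,0,0,0,-0.008])

```text
time_s: 10.2
ee_pos: [0.6138, -0.3406, 0.1565]
eef_rot: [3.141, -0.001, -0.091]
force: [-3.8, 2.0, 9.4]
grip_width: 0.0197
grip_force: 60.0
```

```bash
python3 - <<'E'
from h import *
tool([.6131,-.3407,.1565],np.radians(-123.4));o=ctrl.get_obs();print(o["force"],o["moment"])
E
```

```text
t=10.20 d_tool=[-0.0007  0.0002  0.    ] ytool=-95.23deg q6=1.103 rz_tool=0.4916 (or -2.650)
[-3.75975172  2.03781839  9.42245324] [ 0.60781278  0.85964337 -0.14146069]
```

Scaled: -0.0015 m / 0.25 = -0.006, 0.0003 m / 0.25 = 0.0012.

shift_gripper(segments=[0.0012,0,-0.006,0,0,0,0,0,0,0,0,0])

```text
time_s: 10.4
ee_pos: [0.6138, -0.3405, 0.1566]
eef_rot: [-3.141, 0.001, -0.094]
force: [-2.4, 1.4, 2.0]
grip_width: 0.0196
grip_force: 60.0
```

```bash
python3 -c "
from h import *
print(ctrl.get_obs()['moment'])"
```

```text
[0.2121638  0.71041162 0.01366101]
```

shift_gripper(segments=[0,0,0,0,0,-0.008])

```text
time_s: 10.5
ee_pos: [0.6138, -0.3405, 0.1566]
eef_rot: [-3.141, 0.001, -0.044]
force: [-2.2, 1.6, 1.3]
grip_width: 0.0195
grip_force: 60.0
```

```bash
python3 -c "
from h import *
print(ctrl.get_obs()['moment'])"
```

```text
[ 0.27719863  0.62226924 -0.00243092]
```

shift_gripper(segments=[0,0,0,0,0,-0.008])

```text
time_s: 10.6
ee_pos: [0.6138, -0.3405, 0.1566]
eef_rot: [-3.141, 0.001, 0.008]
force: [-3.1, 0.9, 0.7]
grip_width: 0.0198
grip_force: 60.0
```

```bash
python3 - <<'E'
from h import *
tool([.6131,-.3407,.1565],np.radians(-123.4));o=ctrl.get_obs();print(o["force"],o["moment"])
E
```

```text
t=10.60 d_tool=[-0.0007  0.0002  0.0001] ytool=-89.56deg q6=1.005 rz_tool=0.5905 (or -2.551)
[-3.0506397  0.9419855  0.6838494] [ 0.3904283   0.57948088 -0.05436298]
```

Turning 0.59 rad under light load gave almost no torque, so the middle socket is the large one. I'll lift it and take it back.

Scaled: -0.02 m / 0.25 = -0.08, -0.01 m / 0.25 = -0.04, -0.12 rad / 6.2832 = -0.0191.

shift_gripper(segments=[0,0,-0.04,0,0,0,0,0,-0.08,0,0,-0.0159,0,0,-0.08,0,0,-0.0191,0,0,-0.04,0,0,-0.0159,0,0,0,0,0,0])

```text
time_s: 11.1
ee_pos: [0.6146, -0.3408, 0.2191]
eef_rot: [3.139, -0.002, 0.327]
force: [-0.3, 0.3, -1.9]
grip_width: 0.0195
grip_force: 60.0
```

```bash
python3 - <<'E'
from h import *
tool([.4817,.0875,.215],np.radians(-71.04))
E
```

```text
t=11.10 d_tool=[ 0.0116 -0.4483  0.0029] ytool=-71.29deg q6=0.686 rz_tool=-0.0043 (or 3.137)
```

Scaled: -0.047 m / 0.25 = -0.188, -0.042 m / 0.25 = -0.168, -0.004 rad / 6.2832 = -0.0006.

shift_gripper(segments=[0.004,-0.12,0,0,0,-0.0006,0.004,-0.188,0,0,0,0,0.004,-0.188,0,0,0,0,0.004,-0.188,0,0,0,0,0.004,-0.188,0,0,0,0,0.004,-0.188,0,0,0,0,0.004,-0.188,0,0,0,0,0.004,-0.188,0,0,0,0,0.0064,-0.188,0,0,0,0,0.008,-0.168,0,0,0,0])

```text
time_s: 12.1
ee_pos: [0.4784, 0.0888, 0.2165]
eef_rot: [-3.141, -0.0, 0.326]
force: [0.7, 0.3, -1.9]
grip_width: 0.0196
grip_force: 60.0
```

shift_gripper(segments=[0,0,0.12,0,0,0,0,0,0.12,0,0,0,0,0,0.08,0,0,0,0,0,0,0,0,0])

```text
time_s: 12.5
ee_pos: [0.4781, 0.087, 0.1342]
eef_rot: [-3.14, 0.005, 0.327]
force: [-0.3, -0.6, -1.0]
grip_width: 0.0193
grip_force: 60.0
```

```bash
python3 - <<'E'
from h import *
tool([.4817,.0875,.0745],np.radians(-71.04))
E
```

```text
t=12.50 d_tool=[0.0038 0.0007 0.0597] ytool=-71.27deg q6=1.348 rz_tool=-0.0039 (or 3.138)
```

Scaled: 0.02 m / 0.25 = 0.08, 0.015 m / 0.25 = 0.06, -0.004 rad / 6.2832 = -0.0006.

shift_gripper(segments=[0.0152,0.0028,0.04,0,0,-0.0006,0,0,0.08,0,0,0,0,0,0.06,0,0,0,0,0,0.04,0,0,0,0,0,0.016,0,0,0,0,0,0,0,0,0])

```text
time_s: 13.1
ee_pos: [0.4836, 0.0875, 0.0779]
eef_rot: [3.142, -0.0, 0.334]
force: [-0.5, -0.2, -1.6]
grip_width: 0.0194
grip_force: 60.0
```

```bash
python3 - <<'E'
from h import *
tool([.4817,.0875,.0745],np.radians(-71.04))
E
```

```text
t=13.10 d_tool=[-0.0018 -0.0006  0.0034] ytool=-70.85deg q6=1.341 rz_tool=0.0033 (or -3.138)
```

Scaled: -0.0015 m / 0.25 = -0.006, 0.0008 m / 0.25 = 0.0032.

shift_gripper(segments=[-0.006,0,0.006,0,0,0,0,0,0.006,0,0,0,0,0,0.0032,0,0,0,0,0,0,0,0,0])

```text
time_s: 13.5
ee_pos: [0.4822, 0.0871, 0.0745]
eef_rot: [3.141, -0.001, 0.335]
force: [-1.4, -0.1, 4.4]
grip_width: 0.02
grip_force: 60.0
```

shift_gripper(segments=[0,0,0,0,0,0,0,0,0,0,0,0,0,0,0,0,0,0], jaw=0.05)

```text
time_s: 13.8
ee_pos: [0.482, 0.0871, 0.074]
eef_rot: [3.142, -0.0, 0.335]
force: [1.0, -0.5, -0.5]
grip_width: 0.04
grip_force: 0.0
```

```bash
python3 - <<'E'
from h import *
tool([.4817,.0875,.0745],np.radians(-71.04))
E
```

```text
t=13.80 d_tool=[-0.0001 -0.0005 -0.0005] ytool=-70.82deg q6=1.340 rz_tool=0.0039 (or -3.138)
```

Scaled: -0.03 m / 0.25 = -0.12, -0.02 m / 0.25 = -0.08, 0.14 rad / 6.2832 = 0.0223.

shift_gripper(segments=[0,0,-0.08,0,0,0,0,0,-0.12,0,0,0.0159,0,0,-0.02,0,0,0.0223,0,0,0,0,0,0.0223,0,0,0,0,0,0.0223,0,0,0,0,0,0.0095,0,0,0,0,0,0])

```text
time_s: 14.5
ee_pos: [0.4819, 0.0871, 0.1289]
eef_rot: [3.142, 0.0, -0.246]
force: [0.6, 0.1, 0.1]
grip_width: 0.0499
grip_force: 0.0
```

```bash
python3 - <<'E'
from h import *
tool([.509,.011,.074],np.radians(-104.4))
E
```

```text
t=14.50 d_tool=[0.0448 0.0672 0.0549] ytool=-104.10deg q6=1.921 rz_tool=0.0053 (or -3.136)
```

Scaled: 0.037 m / 0.25 = 0.148, 0.03 m / 0.25 = 0.12, 0.005 rad / 6.2832 = 0.0008.

shift_gripper(segments=[0.08,0.12,0,0,0,0.0008,0.096,0.148,0,0,0,0,0,0,0.04,0,0,0,0,0,0.08,0,0,0,0,0,0.08,0,0,0,0,0,0.016,0,0,0,0,0,0,0,0,0,0,0,0,0,0,0])

```text
time_s: 15.3
ee_pos: [0.5086, 0.0115, 0.0758]
eef_rot: [-3.141, -0.001, -0.249]
force: [0.1, -0.2, 0.5]
grip_width: 0.05
grip_force: 0.0
```

```bash
python3 - <<'E'
from h import *
tool([.509,.011,.074],np.radians(-104.4))
E
```

```text
t=15.30 d_tool=[0.0006 0.0004 0.0018] ytool=-104.28deg q6=1.771 rz_tool=0.0020 (or -3.140)
```

shift_gripper(segments=[0,0,0,0,0,0,0,0,0,0,0,0,0,0,0,0,0,0,0,0,0,0,0,0,0,0,0,0,0,0], jaw=0.01, grip_force=60)

```text
time_s: 15.8
ee_pos: [0.5082, 0.0113, 0.0751]
eef_rot: [-3.142, -0.0, -0.25]
force: [-0.0, 0.4, 0.2]
grip_width: 0.0199
grip_force: 60.0
```

Scaled: -0.035 m / 0.25 = -0.14, -0.03 m / 0.25 = -0.12, 0.12 rad / 6.2832 = 0.0191.

shift_gripper(segments=[0,0,-0.04,0,0,0,0,0,-0.12,0,0,0.0127,0,0,-0.14,0,0,0.0191,0,0,-0.14,0,0,0.0159,0,0,-0.08,0,0,0.0051,0,0,-0.04,0,0,0,0,0,0,0,0,0])

```text
time_s: 16.5
ee_pos: [0.5084, 0.0113, 0.216]
eef_rot: [-3.141, -0.001, -0.581]
force: [1.2, 0.4, -1.5]
grip_width: 0.0195
grip_force: 60.0
```

```bash
python3 - <<'E'
from h import *
tool([.6125,-.3403,.215],np.radians(-123.4))
E
```

```text
t=16.50 d_tool=[0.28   0.2368 0.0012] ytool=-123.29deg q6=2.102 rz_tool=0.0019 (or -3.140)
```

Scaled: 0.036 m / 0.25 = 0.144, 0.0304 m / 0.25 = 0.1216, 0.002 rad / 6.2832 = 0.0003.

shift_gripper(segments=[0.096,0.0816,0,0,0,0.0003,0.144,0.1216,0,0,0,0,0.144,0.1216,0,0,0,0,0.144,0.1216,0,0,0,0,0.144,0.1216,0,0,0,0,0.144,0.1216,0,0,0,0,0.144,0.1216,0,0,0,0,0.12,0.1016,0,0,0,0,0.04,0.0344,0,0,0,0,0,0,0.04,0,0,0])

```text
time_s: 17.5
ee_pos: [0.6109, -0.3424, 0.203]
eef_rot: [3.141, 0.001, -0.585]
force: [0.1, 0.1, -2.2]
grip_width: 0.0195
grip_force: 60.0
```

shift_gripper(segments=[0,0,0.04,0,0,0,0,0,0.02,0,0,0,0,0,0,0,0,0])

```text
time_s: 17.8
ee_pos: [0.611, -0.3393, 0.1887]
eef_rot: [3.142, 0.002, -0.583]
force: [-0.1, -0.7, -1.4]
grip_width: 0.0198
grip_force: 60.0
```

```bash
python3 - <<'E'
from h import *
tool([.6125,-.3403,.1571],np.radians(-123.4))
E
```

```text
t=17.80 d_tool=[ 0.0019 -0.      0.0316] ytool=-123.39deg q6=1.594 rz_tool=0.0001 (or -3.141)
```

Scaled: 0.005 m / 0.25 = 0.02, 0.004 m / 0.25 = 0.016.

shift_gripper(segments=[0.0076,0,0.016,0,0,0,0,0,0.02,0,0,0,0,0,0.012,0,0,0,0,0,0.006,0,0,0,0,0,0.006,0,0,0,0,0,0.004,0,0,0,0,0,0,0,0,0])

```text
time_s: 18.5
ee_pos: [0.6127, -0.3417, 0.1739]
eef_rot: [-3.142, 0.0, -0.584]
force: [0.4, -0.5, -1.1]
grip_width: 0.0197
grip_force: 60.0
```

```bash
python3 - <<'E'
from h import *
tool([.6125,-.3403,.1571],np.radians(-123.4));o=ctrl.get_obs();print(o["force"],o["moment"])
E
```

```text
t=18.50 d_tool=[-0.001  -0.001   0.0168] ytool=-123.47deg q6=1.594 rz_tool=-0.0013 (or 3.140)
[ 0.38905526 -0.4696275  -1.06263905] [ 0.05835717 -0.02658646 -0.02624478]
```

Scaled: -0.001 m / 0.25 = -0.004.

shift_gripper(segments=[-0.004,-0.004,0,0,0,0,0,0,0.004,0,0,0,0,0,0.004,0,0,0,0,0,0,0,0,0])

```text
time_s: 18.9
ee_pos: [0.6124, -0.3402, 0.1718]
eef_rot: [3.142, 0.0, -0.584]
force: [-0.2, -0.1, -3.0]
grip_width: 0.0197
grip_force: 60.0
```

```bash
python3 - <<'E'
from h import *
tool([.6125,-.3403,.1571],np.radians(-123.4));o=ctrl.get_obs();print(o["force"],o["moment"])
E
```

```text
t=18.90 d_tool=[0.0001 0.     0.0147] ytool=-123.47deg q6=1.596 rz_tool=-0.0012 (or 3.140)
[-0.20741345 -0.13717486 -3.0044369 ] [0.01697993 0.0713845  0.02071159]
```

shift_gripper(segments=[0,0,0.004,0,0,0,0,0,0.004,0,0,0,0,0,0,0,0,0])

```text
time_s: 19.2
ee_pos: [0.6124, -0.3403, 0.1697]
eef_rot: [3.142, 0.0, -0.584]
force: [0.4, -0.1, -0.8]
grip_width: 0.0199
grip_force: 60.0
```

```bash
python3 - <<'E'
from h import *
tool([.6125,-.3403,.1571],np.radians(-123.4));o=ctrl.get_obs();print(o["force"],o["moment"])
E
```

```text
t=19.20 d_tool=[0.0001 0.     0.0126] ytool=-123.47deg q6=1.596 rz_tool=-0.0012 (or 3.140)
[ 0.42570185 -0.13043968 -0.80476345] [0.01354162 0.01334975 0.0287758 ]
```

It passes below the nut's top at the first try, and the large socket is already excluded, so this one fits. I'll press it home.

Scaled: 0.002 m / 0.25 = 0.008.

shift_gripper(segments=[0,0,0.008,0,0,0,0,0,0.008,0,0,0,0,0,0.008,0,0,0,0,0,0,0,0,0])

```text
time_s: 19.6
ee_pos: [0.6124, -0.3402, 0.1635]
eef_rot: [-3.142, 0.0, -0.584]
force: [-0.4, 0.8, -2.0]
grip_width: 0.0196
grip_force: 60.0
```

shift_gripper(segments=[0,0,0.008,0,0,0,0,0,0.006,0,0,0,0,0,0.006,0,0,0,0,0,0,0,0,0])

```text
time_s: 20.0
ee_pos: [0.6124, -0.3402, 0.1586]
eef_rot: [-3.142, 0.0, -0.584]
force: [-0.4, 0.2, -2.5]
grip_width: 0.0197
grip_force: 60.0
```

shift_gripper(segments=[0,0,0.004,0,0,0,0,0,0.004,0,0,0,0,0,0,0,0,0])

```text
time_s: 20.3
ee_pos: [0.6125, -0.3403, 0.1571]
eef_rot: [3.142, -0.0, -0.584]
force: [-1.9, 0.4, 0.5]
grip_width: 0.0196
grip_force: 60.0
```

```bash
python3 - <<'E'
from h import *
tool([.6125,-.3403,.1571],np.radians(-123.4));o=ctrl.get_obs();print(o["force"],o["moment"])
E
```

```text
t=20.30 d_tool=[-0. -0.  0.] ytool=-123.47deg q6=1.596 rz_tool=-0.0013 (or 3.140)
[-1.93021792  0.38142267  0.52274341] [ 0.14950953  0.46641622 -0.00527973]
```

Units first: shifts go in shares of 25 cm and turns go in shares of 2 pi rad. So 0.0005 m / 0.25 = 0.002.

shift_gripper(segments=[0,0,0.002,0,0,0,0,0,0,0,0,0,0,0,0,0,0,0])

```text
time_s: 20.6
ee_pos: [0.6125, -0.3403, 0.1571]
eef_rot: [3.142, -0.001, -0.584]
force: [-3.3, 0.9, 6.3]
grip_width: 0.0198
grip_force: 60.0
```

shift_gripper(segments=[0,0,0,0,0,-0.008,0,0,0,0,0,-0.008,0,0,0,0,0,-0.008,0,0,0,0,0,-0.008,0,0,0,0,0,-0.008])

```text
time_s: 21.1
ee_pos: [0.6121, -0.3404, 0.1571]
eef_rot: [3.141, 0.001, -0.333]
force: [-7.7, 2.0, 6.4]
grip_width: 0.0197
grip_force: 60.0
```

```bash
python3 - <<'E'
from h import *
tool([.6125,-.3403,.1571],np.radians(-123.4));o=ctrl.get_obs();print(o["force"],o["moment"])
E
```

```text
t=21.10 d_tool=[ 0.0004 -0.0002  0.    ] ytool=-109.06deg q6=1.344 rz_tool=0.2503 (or -2.891)
[-7.7039419   1.98254669  6.36290058] [ 0.47025278  1.71337646 -0.34340045]
```

Scaled: -0.07 rad / 6.2832 = -0.0111.

shift_gripper(segments=[0,0,0,0,0,-0.0111,0,0,0,0,0,-0.0111,0,0,0,0,0,-0.0111,0,0,0,0,0,-0.0111,0,0,0,0,0,-0.0111])

```text
time_s: 21.6
ee_pos: [0.6121, -0.3404, 0.1571]
eef_rot: [3.142, 0.001, 0.018]
force: [-7.5, 2.0, 6.6]
grip_width: 0.0197
grip_force: 60.0
```

shift_gripper(segments=[0,0,0,0,0,-0.0111,0,0,0,0,0,-0.0111,0,0,0,0,0,-0.0111,0,0,0,0,0,-0.0111,0,0,0,0,0,0,0,0,0,0,0,0])

```text
time_s: 22.2
ee_pos: [0.6121, -0.3405, 0.1571]
eef_rot: [3.142, 0.001, 0.295]
force: [-7.2, 1.1, 7.0]
grip_width: 0.0195
grip_force: 60.0
```

```bash
python3 - <<'E'
from h import *
tool([.6125,-.3403,.1571],np.radians(-123.4));o=ctrl.get_obs();print(o["force"],o["moment"])
c=viewer.camera("top");cv2.imwrite("pics/t5.png",c["pixels"])
c=viewer.camera("scene");cv2.imwrite("pics/s5.png",np.vstack([cv2.resize(c["pixels"][130:310,130:310],(560,560))]))
E
```

```text
t=22.20 d_tool=[ 0.0005 -0.0001  0.    ] ytool=-73.07deg q6=0.716 rz_tool=0.8784 (or -2.263)
[-7.20631158  1.14265703  6.96455973] [ 0.26043342  1.67098881 -0.16858335]
```

View pics/s5.png

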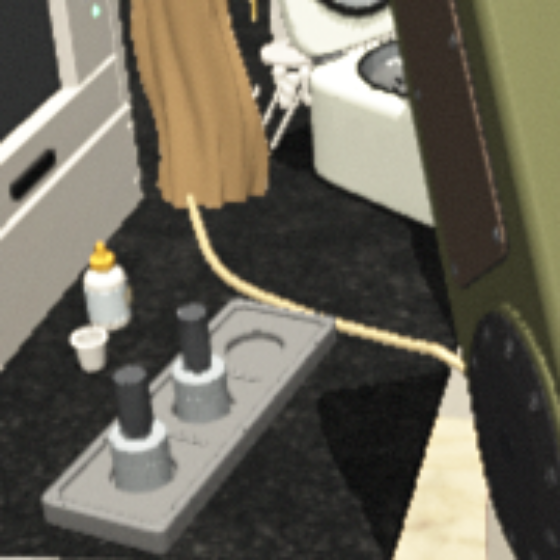

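The other two sockets stand upright in their wells, at about (140,440) and (200,360) in the crop. The tool turned 0.88 rad while holding the socket home, with the nut's torque felt. I'm handing in.

```bash
python3 -c "
from station import ctrl, viewer
print(ctrl.hand_in())"
```

```text
the job is handed in; nothing more can be done
None
```

I handed the job in at about 22 s with the fitting socket (from the tray's right well) held home on the nut after an estimated 0.7–0.9 rad of slackening; the middle socket was too large and is back upright in its well, the third stayed in its well untried, and no verdict came back.

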